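# Find the coarse whetstone by its drag and clamp it in the sharpening holder

## Robot

A 7-joint arm with a two-finger parallel gripper is mounted at the origin on a cart in front of the work surface, level with it; the furniture and walls round the work are solid. World frame = base frame: x ahead of the robot, y to its left, z up, the work surface at z = 0. Lengths are in m, angles in rad, forces in N, time in s.
With the tool pointing down it reaches from about 0.4 to 0.85 m from the base axis. Payload 10.4 kg.
Tool frame: the origin (TCP) lies midway between the tips of the shut fingers; the grasp point (between the pads) lies 19 mm behind it; z points along the fingers, y is the line along which they close (so a half turn about z gives the same grasp; the last joint's range is limited). The gripper opens to 87 mm and grips with 3 to 60 N. Pads are 19 mm wide; open, the fingers measure 117 mm over their backs; the gripper's body (75 mm by 190 mm) begins 51 mm behind the grasp point.
Start: joints at [-1.147, 0.332, -0.065, 1.46, 0.022, 1.35, -0.088], TCP at [0.27, 0.564, 0.223] pointing down, gripper open.
Joint ranges: [-2.6, 2.6], [-0.5, 2.12], [-1.47, 1.34], [0.16, 2.42], [-1.27, 4.41], [0.06, 2.06], [-2.6, 2.6]. Speed limits (rad/s): [2.22, 2.22, 2.79, 2.79, 3.14, 3.14, 3.14].

## Interface

Orientations are given as a unit quaternion [x, y, z, w].
In Python, from bench import sensors, eyes, order gives the robot as it stands.
- The arm moves only by the tool arm_command, never from a script. Its argument "steps" is a list of rows, each an object with "rot": the turn, a rotation vector about the world's x, y, z in degrees, a list of three; "slide": the shift along the world's x, y, z in m, a list of three; "grip": the opening, from 0 (shut) to 1 (fully open). A call has exactly 8 rows; each row shifts and turns the commanded pose from where the row before left it; what a row does not reach is not made up. A row lasts 1/8 s, in which the tool goes at most 62.5 mm and 10.7 degrees, less where a joint would pass 70% of its speed; a pose out of reach is approached as far as the arm can. A call with a gripper value outside its range is refused whole. The fingers move at their own pace and stop on an object; "newtons" is the grip in N (left out, the last holds). Time passes only in rows, so rows that do not move let the fingers close, or fill a call up. It gives the time, the measured TCP pose, the force, the opening and the grip force at its end, in the units of the state.
- sensors.read_state(): the state, without advancing time (a new reading comes with each control period).
- eyes.camera(name): name is "side" or "top"; returns a dict with "pixels" (420x560x3 uint8, red, green, blue), "intrinsics" (3x3 intrinsics, pixels), "pose" (4x4, takes a point from camera to world coordinates). Camera axes: x right, y down, z forward; pixel columns grow to the right and rows downward; lengths in m; the calibration is good to about 2 mm. A picture is of the moment at which its call begins. There is no depth.
- order.close_job(): hands the job in; it is judged then, once.
Trained networks look in a picture, given as the dict that the camera call returned (one of the last four; its "shot" number tells which), for a name from the list of things; names that differ only in an ending like _2 or _b are one class to them, and where a whole thing is asked for, a point or a joint stands for the part that bears it (a point fixed in the world has none). Each returns a list of dicts, best first, with "conf" (0 to 1); they miss things now and then, are a little off and sometimes report something else, mostly with a low value. They report only what shows in the picture. A call takes as long as a camera call.
- eyes.look_for(name, picture): "bbox" ([left, top, right, bottom] in pixels, round what is visible of it).
The state is a dict: "time": time; "joint_positions": joint angles; "joint_vel": joint speeds; "joint_torque": joint torques, N m; "ee_pos": TCP position; "eef_rot": TCP orientation; "ft_force": force on the tool from outside, world axes, zero at the start; "torque": the same for the moment, N m; "width": finger opening in m; "grip_force": force on a finger pad.
Only numpy, scipy, OpenCV 4.12 (cv2) and the standard library are available. Lean on these libraries where they do the work, as an engineer would, in place of code of your own. Each camera call takes 0.05 s, during which the arm holds its last target. There are 200 camera calls.

## Task

Of the three whetstones in the sheet pan, which look alike, one is coarse and two are fine; grip each in turn and, pressing it down lightly, draw it about 6 cm along the pan's floor to feel how hard it drags for the load on it, leaving it where it stops and lifting none before all three have been tried. Then lay the coarse stone flat in the wooden sharpening holder, between the side rods and the two end jaws, and slide the loose jaw up by its knob until the stone is nipped snugly from end to end. Use a light hand throughout, leave the fine stones in the pan and do not disturb the things standing about.

Things in the scene. Friction and masses are not known exactly. Their poses are not given: they have to be found in the camera images.
- pan: steel half-sheet pan, 330 (x) x 456 (y) mm, fixed; flat floor 300 x 426 mm, 3 mm above the origin; flared sides, rim 22 mm high. Origin: centre of its underside; x away from the robot, y along its long side. Friction on its floor (sideways pull / load, the load being the stone's weight plus what the hand presses): fine stone about 0.3, coarse about 0.7
- stone_1: one of three whetstones that look alike: plain grey block 150 (its x) x 50 (y) x 25 (z) mm, 0.28 to 0.55 kg (weight is no sign of grit). Origin: centre of underside. Lies flat along the pan's x, 50 mm or more from the next; grip it across its 50 mm from above. One is coarse, two fine: which changes and is not reported (the rules call the coarse one's working face coarse_grit)
- stone_2: one of three whetstones that look alike: plain grey block 150 (its x) x 50 (y) x 25 (z) mm, 0.28 to 0.55 kg (weight is no sign of grit). Origin: centre of underside. Lies flat along the pan's x, 50 mm or more from the next; grip it across its 50 mm from above. One is coarse, two fine: which changes and is not reported (the rules call the coarse one's working face coarse_grit)
- stone_3: one of three whetstones that look alike: plain grey block 150 (its x) x 50 (y) x 25 (z) mm, 0.28 to 0.55 kg (weight is no sign of grit). Origin: centre of underside. Lies flat along the pan's x, 50 mm or more from the next; grip it across its 50 mm from above. One is coarse, two fine: which changes and is not reported (the rules call the coarse one's working face coarse_grit)
- holder: sharpening-stone holder, fixed: wooden base 290 (x) x 82 (y) mm, its flat top (the bed) 20 mm above the origin. Origin: centre of its underside; x runs along it, away from the robot, from the sliding jaw to the fixed jaw. Fixed black jaw: inner face at x = +95 mm, 12 mm high over the bed. A stone (either way round) lies along x; nipped, its centre is at x = +20 mm, y = 0
- rods (a point): point on the bed midway between the two round steel side rods, which run along the holder's x at y = +-30 mm: 6 mm thick, 54 mm clear between them, their tops 5 mm over the bed (keep fingertips above them). It is at the holder's x = +20 mm, where the centre of a nipped stone's underside lies
- clamp (a joint): travel of the sliding jaw along the holder's +x (m). 0 = fully back, its inner face at x = -95 mm (190 mm clear between the jaws); 0.040 = a 150 mm stone is nipped between the jaws; starts at 0 to 0.015. Moves stiffly (about 3 N, plus the drag of a stone it pushes) and stays where it is left
- clamp_knob (a point): centre of the knurled steel thumb knob on the sliding jaw: upright, 17 mm across, spanning 16 to 32 mm above the bed (this point: 24 mm), 24 mm behind the jaw's inner face (at the holder's x = -119 mm + travel); the jaw is 46 mm wide, 12 mm high. Pinch the knob across y, or push it or the jaw from behind, along the holder's x. It needs no turning
- jug: bystander, loose: small blue jug, 67 x 103 x 85 mm, behind the holder; origin under its centre
- spoon: bystander, loose: plain steel tablespoon, 201 x 43 x 14 mm, lying left of the holder; origin under the centre
- measure: bystander, loose: steel measuring cup with strap handle, 62 x 142 x 32 mm, left of the holder's near end; origin under the centre
- timer: bystander, loose: round red and white kitchen timer, 69 x 69 x 48 mm, right of the pan; origin under its centre

How it is judged:
By the outcome, as a careful person would: the job done as asked, in the order asked, and still so for the second after the job is handed in, with the robot touching nothing.
It also fails if it takes over 72 s, if anything falls off the work surface, if the arm or the gripper's body presses on something with over 40 N, if the wrist force passes 120 N, or if a joint passes its speed limit or range.

## Working session

There is one attempt and no reset: what is moved stays moved. The work goes in short steps, Python scripts to look and compute and a tool call to move; the robot and the scene stay as the last step left them, time stands still between calls to the robot, and variables do not carry over. Pictures are saved under pics/ and viewed, at most 10 in all, crops included, and the job is handed in when it is done.

Besides the shell and the picture viewer there is one more tool, called after "Emit:" by a JSON object that holds its "fn" and its "kwargs". arm_command: Moves the arm, as the interface text tells. Its arguments: {"type":"object","properties":{"steps":{"type":"array","items":{"type":"object","properties":{"rot":{"type":"array","items":{"type":"number"}},"slide":{"type":"array","items":{"type":"number"}},"grip":{"type":"number"}}}},"newtons":{"type":"number"}},"required":["steps"]}

```bash
mkdir -p pics; ls; cat > h.py <<'E'
import numpy as np, cv2
from bench import sensors, eyes, order
def shot(n,name=None):
    p=eyes.camera(n)
    if name: cv2.imwrite(f'pics/{name}.png',cv2.cvtColor(np.array(p['pixels']),cv2.COLOR_RGB2BGR))
    return p
def onplane(p,uv,z):
    K=np.array(p['intrinsics']);T=np.array(p['pose'])
    d=T[:3,:3]@np.linalg.inv(K)@np.array([uv[0],uv[1],1.]);o=T[:3,3]
    return o+d*(z-o[2])/d[2]
def proj(p,X):
    K=np.array(p['intrinsics']);T=np.array(p['pose'])
    c=T[:3,:3].T@(np.array(X)-T[:3,3]);q=K@c;return q[:2]/q[2]
def tri(pa,a,pb,b):
    Ps=[];
    for p in(pa,pb):
        T=np.linalg.inv(np.array(p['pose']));Ps.append(np.array(p['intrinsics'])@T[:3])
    X=cv2.triangulatePoints(Ps[0],Ps[1],np.array(a,float).reshape(2,1),np.array(b,float).reshape(2,1));return (X[:3]/X[3]).ravel()
E
python3 - <<'E'
from h import *
for n in('top','side'):
    p=shot(n,n+'0');print(n,np.round(p['pose'],3).tolist(),np.round(p['intrinsics'],1).tolist())
    for k in('stone_1','holder','clamp','clamp_knob','pan','jug','timer','measure','spoon'):
        print(k,[(np.round(d['bbox'],0).tolist(),round(d['conf'],2)) for d in eyes.look_for(k,p)[:4]])
print(sensors.read_state())
E
```

```text
pics
top [[-0.35, -0.742, 0.572, -0.346], [-0.937, 0.269, -0.225, 0.407], [0.013, -0.615, -0.789, 1.352], [0.0, 0.0, 0.0, 1.0]] [[467.7, 0.0, 276.6], [0.0, 467.7, 211.3], [0.0, 0.0, 1.0]]
stone_1 []
holder [([205.0, 252.0, 240.0, 296.0], 0.69)]
clamp [([205.0, 253.0, 238.0, 296.0], 0.66), ([214.0, 275.0, 232.0, 287.0], 0.6)]
clamp_knob [([216.0, 276.0, 231.0, 288.0], 0.61)]
pan [([238.0, 174.0, 386.0, 266.0], 0.7)]
jug [([206.0, 181.0, 224.0, 203.0], 0.9)]
timer [([381.0, 164.0, 398.0, 180.0], 0.76)]
measure [([156.0, 320.0, 167.0, 336.0], 0.61), ([213.0, 275.0, 233.0, 289.0], 0.37)]
spoon [([135.0, 260.0, 177.0, 296.0], 0.61)]
side [[0.666, -0.541, 0.513, -0.333], [-0.746, -0.464, 0.477, -0.813], [-0.02, -0.701, -0.713, 1.308], [0.0, 0.0, 0.0, 1.0]] [[532.0, 0.0, 275.2], [0.0, 532.0, 211.3], [0.0, 0.0, 1.0]]
stone_1 [([264.0, 198.0, 306.0, 229.0], 0.94), ([283.0, 216.0, 328.0, 249.0], 0.78), ([313.0, 230.0, 356.0, 265.0], 0.6)]
holder [([176.0, 168.0, 252.0, 223.0], 0.83), ([408.0, 264.0, 430.0, 293.0], 0.23)]
clamp [([260.0, 149.0, 278.0, 179.0], 0.36), ([176.0, 169.0, 247.0, 223.0
[... 304 characters left out ...]
t_positions': array([-1.14662882,  0.33222303, -0.0647066 ,  1.46011191,  0.02159052,
        1.34989839, -0.08853942]), 'joint_vel': array([-0.00113951, -0.00185982, -0.00123989,  0.00032679,  0.00250001,
       -0.00075593, -0.00090144]), 'joint_torque': array([-6.53338629e-04, -6.23036242e+01,  2.38945638e-02, -3.90130198e+01,
       -6.11507404e-02,  3.15611414e-02,  4.21998061e-05]), 'ee_pos': array([0.27001678, 0.56368018, 0.22255546]), 'eef_rot': array([ 2.21546053e-01,  9.75149909e-01,  2.87166686e-05, -8.47679821e-06]), 'ft_force': array([ 0.31839485, -0.15181478, -0.5327698 ]), 'torque': array([ 0.03380462, -0.04381367, -0.01288283]), 'grip_force': 0.0, 'width': 0.0868689942396913}
```

```bash
python3 - <<'E'
import cv2
a=cv2.imread('pics/top0.png')[150:345,120:410];cv2.imwrite('pics/top0c.png',cv2.resize(a,None,fx=2.75,fy=2.75,interpolation=3))
a=cv2.imread('pics/side0.png')[135:310,120:440];cv2.imwrite('pics/side0c.png',cv2.resize(a,None,fx=2.5,fy=2.5,interpolation=3))
E
```

```text
(no output)
```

View pics/top0c.png

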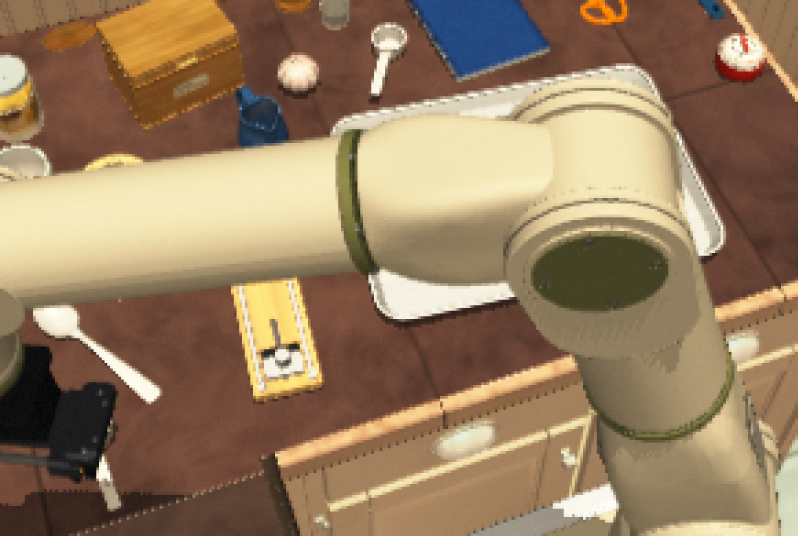

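View pics/side0c.png

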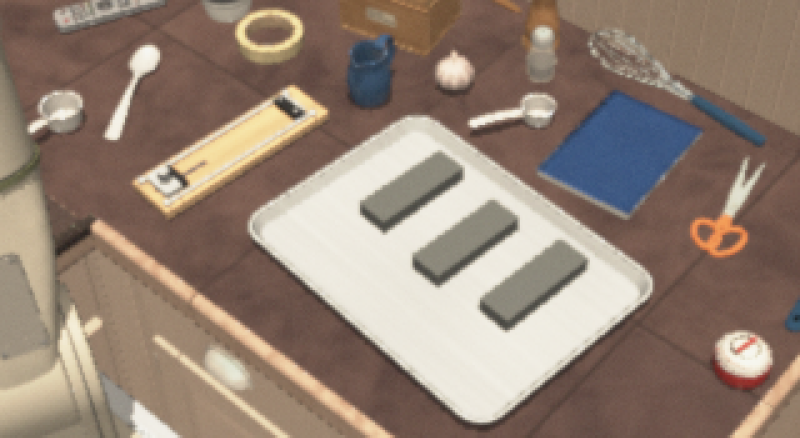

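```bash
cat >> h.py <<'E'
from scipy.optimize import minimize
def boxmask(p,x,y,yaw,z0,L,W,H,ss=4):
    c,s=np.cos(yaw),np.sin(yaw);pts=[]
    for a in(-1,1):
        for b in(-1,1):
            for h in(0,H):
                pts.append(proj(p,[x+c*a*L/2-s*b*W/2,y+s*a*L/2+c*b*W/2,z0+h]))
    hull=cv2.convexHull(np.array(pts,np.float32)).reshape(-1,2)
    m=np.zeros((420*ss,560*ss),np.uint8)
    cv2.fillPoly(m,[np.round(((hull+.5)*ss-.5)*16).astype(np.int32)],255,shift=4)
    return cv2.resize(m,(560,420),interpolation=cv2.INTER_AREA).astype(float)/255
def fitbox(p,M,x0,z0=.003,L=.15,W=.05,H=.025):
    f=lambda v:np.abs(boxmask(p,v[0],v[1],v[2],z0,L,W,H)-M).sum()
    r=minimize(f,x0,method='Nelder-Mead',options=dict(initial_simplex=np.array(x0)+np.array([[0,0,0],[.01,0,0],[0,.01,0],[0,0,.08]]),xatol=1e-4,fatol=.05))
    return r.x,r.fun,M.sum()
def stones(p,off=0,verbose=1):
    I=np.array(p['pixels']).astype(int);out=[]
    for d in eyes.look_for('stone_1',p):
        if d['conf']<.3: continue
        l,t,r,b=[int(v) for v in d['bbox']];l-=4;t-=4;r+=4;b+=4
        M=np.zeros((420,560));g=I[t:b,l:r]
        M[t:b,l:r]=(g.max(2)<150)&(g.max(2)-g.min(2)<35)
        n,lab,st,_=cv2.connectedComponentsWithStats(M.astype(np.uint8))
        M=(lab==1+np.argmax(st[1:,4])).astype(float)
        c=onplane(p,[(l+r)/2,(t+b)/2],.015)
        x,e,a=fitbox(p,M,[c[0],c[1],0.]);out.append(x)
        if verbose:print('stone',np.round(x,4),np.round(e,1),a,d['conf'])
    return out
E
python3 - <<'E'
from h import *
p=shot('side')
stones(p)
cr=lambda u,v:((u+.5)/2.5-.5+120,(v+.5)/2.5-.5+135)
for n,z,c in(('pan rim',.022,[(250,228),(415,117),(652,285),(475,424)]),('holder top',.02,[(133,183),(300,87),(328,112),(172,213-7)]),('knob',.044,[(167,172)]),('jaw inner',.02,[(186,175)])):
    print(n,[np.round(onplane(p,cr(*q),z)[:2],3).tolist() for q in c])
I=np.array(p['pixels'])
cv2.imwrite('pics/hold.png',cv2.resize(cv2.cvtColor(I,4)[160:230,165:260],None,fx=8,fy=8,interpolation=3))
E
```

```text
stone [ 0.5939 -0.0858 -0.0557] 95.6 642.0 0.75
stone [0.7652 0.2463 0.4981] 266.6 464.0 0.67
stone [ 0.6169  0.0297 -0.0767] 95.9 589.0 0.65
stone [ 0.5955 -0.1971 -0.092 ] 100.4 687.0 0.64
pan rim [[0.423, 0.143], [0.729, 0.12], [0.686, -0.314], [0.377, -0.278]]
holder top [[0.378, 0.327], [0.67, 0.293], [0.657, 0.224], [0.383, 0.254]]
knob [[0.409, 0.287]]
jaw inner [[0.436, 0.284]]
```

View pics/hold.png

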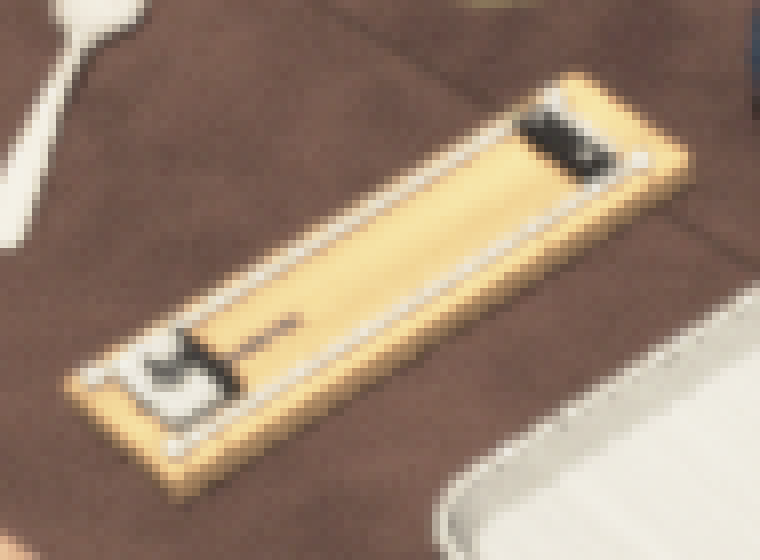

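```bash
cat >> h.py <<'E'
def holder(p,x0=(.52,.275,-.11),win=(160,230,165,260)):
    I=np.array(p['pixels']).astype(int);t,b,l,r=win
    M=np.zeros((420,560),np.uint8);g=I[t:b,l:r]
    M[t:b,l:r]=((g[...,0]>150)&(g[...,0]-g[...,2]>45))
    n,lab,st,_=cv2.connectedComponentsWithStats(M)
    m=(lab==1+np.argmax(st[1:,4])).astype(np.uint8)
    h=cv2.convexHull(cv2.findContours(m,0,1)[0][0] if 0 else np.argwhere(m)[:,::-1].astype(np.int32))
    F=np.zeros_like(m);cv2.fillPoly(F,[h],1)
    return fitbox(p,F.astype(float),list(x0),0.,.29,.082,.02)
E
python3 - <<'E'
from h import *
p=shot('side')
print(holder(p))
I=np.array(p['pixels']).astype(int)
for x0 in([.594,-.086,-.07],[.617,.03,-.07],[.5955,-.197,-.07]):
  u,v=[int(k) for k in proj(p,[x0[0],x0[1],.015])]
  print('prof',I[v,u-30:u+31:3].max(1).tolist())
  for th in(110,130,150,170):
    M=np.zeros((420,560),np.uint8);g=I[v-26:v+27,u-32:u+33]
    M[v-26:v+27,u-32:u+33]=g.max(2)<th
    n,lab,st,_=cv2.connectedComponentsWithStats(M)
    M=(lab==lab[v,u]).astype(float)
    x,e,a=fitbox(p,M,x0);print(th,np.round(x,4),round(e,1),a,boxmask(p,*x,.003,.15,.05,.025).sum())
E
```

```text
(array([ 0.52288536,  0.28390051, -0.09209252]), np.float64(69.70588235294117), np.float64(1589.0))
prof [238, 236, 236, 237, 237, 223, 148, 140, 143, 141, 141, 139, 138, 95, 85, 200, 238, 237, 238, 235, 237]
110 [ 0.6146 -0.0578 -0.337 ] 234176.5 234928.0 753.521568627451
130 [ 0.6218 -0.0538 -0.3488] 234032.7 234781.0 748.3882352941176
150 [ 0.5944 -0.0851 -0.0504] 95.8 642.0 731.4470588235295
170 [ 0.5926 -0.0857 -0.0749] 70.9 672.0 739.7725490196078
prof [240, 239, 239, 239, 239, 236, 159, 137, 142, 138, 140, 138, 140, 94, 78, 174, 239, 237, 236, 238, 237]
110 [ 0.6376  0.0707 -0.4211] 234289.6 234984.0 694.443137254902
130 [ 0.63    0.0732 -0.3194] 233999.3 234688.0 692.8274509803921
150 [ 0.617  0.03  -0.07 ] 91.0 591.0 680.8274509803921
170 [ 0.6182  0.03   -0.0661] 67.3 616.0 680.6509803921568
prof [236, 236, 237, 237, 239, 230, 150, 139, 142, 141, 139, 142, 141, 117, 81, 208, 237, 236, 237, 238, 237]
110 [ 0.615 -0.175 -0.224] 234075.9 234872.0 796.3882352941176
130 [ 0.6215 -0.1697 -0.3464] 233954.4 234756.0 803.8980392156863
150 [ 0.594  -0.1971 -0.0917] 98.4 689.0 787.3921568627452
170 [ 0.594  -0.198  -0.0855] 74.8 714.0 788.3294117647058
```

Emit:
{"fn": "arm_command", "kwargs": {"steps": [{"slide": [0.03,-0.045,0],"rot": [0,0,2.66],"grip": 1},{"slide": [0.03,-0.045,0],"rot": [0,0,2.66],"grip": 1},{"slide": [0.03,-0.045,0],"rot": [0,0,2.66],"grip": 1},{"slide": [0.03,-0.045,0],"rot": [0,0,2.66],"grip": 1},{"slide": [0.03,-0.045,0],"rot": [0,0,2.66],"grip": 1},{"slide": [0.03,-0.045,0],"rot": [0,0,2.66],"grip": 1},{"slide": [0.03,-0.045,0],"rot": [0,0,2.66],"grip": 1},{"slide": [0.03,-0.045,0],"rot": [0,0,2.66],"grip": 1}]}}

```text
time: 2.15
ee_pos: [0.5109, 0.2022, 0.2229]
eef_rot: [0.037, 0.999, 0.0, 0.0]
ft_force: [0.4, -0.0, -0.3]
width: 0.0869
grip_force: 0.0
```

```bash
python3 - <<'E'
from h import *
p=shot('top','top1')
for k in('stone_1','holder','clamp_knob','pan'):
    print(k,[(np.round(d['bbox'],0).tolist(),round(d['conf'],2)) for d in eyes.look_for(k,p)[:4]])
print([proj(p,x).round(0).tolist() for x in([.593,-.086,.028],[.618,.03,.028],[.594,-.198,.028],[.52,.28,.02])])
cv2.imwrite('pics/top1c.png',cv2.resize(cv2.imread('pics/top1.png')[150:345,120:410],None,fx=2.75,fy=2.75,interpolation=3))
E
```

```text
stone_1 [([295.0, 192.0, 321.0, 228.0], 0.9), ([324.0, 197.0, 345.0, 221.0], 0.76), ([264.0, 195.0, 288.0, 231.0], 0.63)]
holder [([196.0, 221.0, 239.0, 296.0], 0.9)]
clamp_knob [([217.0, 276.0, 233.0, 289.0], 0.58)]
pan []
[[309.0, 207.0], [276.0, 210.0], [337.0, 199.0], [217.0, 253.0]]
```

View pics/top1c.png

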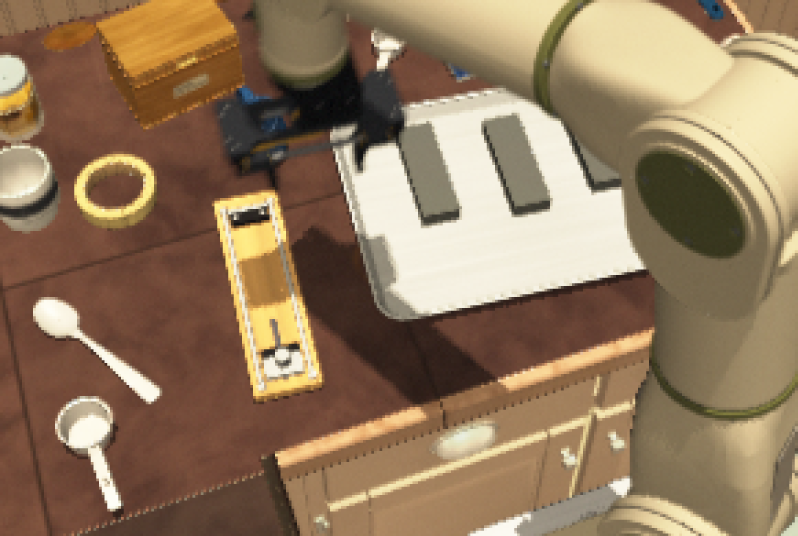

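```bash
cat >> h.py <<'E'
def smask(p,xyz,th=190,w=32):
    I=np.array(p['pixels']).astype(int);u,v=[int(round(k)) for k in proj(p,xyz)]
    M=np.zeros((420,560),np.uint8);g=I[v-w:v+w,u-w:u+w]
    M[v-w:v+w,u-w:u+w]=(g.max(2)<th)&(g.max(2)-g.min(2)<40)
    n,lab,st,_=cv2.connectedComponentsWithStats(M)
    return (lab==lab[v,u]).astype(float)
E
python3 - <<'E'
from h import *
p=shot('top');q=shot('side')
for x0 in([.594,-.086,-.075],[.618,.03,-.075]):
  Ms=[(c,smask(c,[x0[0],x0[1],.025])) for c in(p,q)]
  print([M.sum() for _,M in Ms])
  for c,M in Ms:
    r=fitbox(c,M,x0);print('single',np.round(r[0],4),r[1:])
I=np.array(p['pixels']).astype(int)
print(holder(p,win=(215,300,190,245)))
print(holder(q))
# knob triangulation
a=((282+.5)/2.75-.5+120,(353+.5)/2.75-.5+150);b=((160+.5)/8-.5+165,(365+.5)/8-.5+160)
print('knob',tri(p,a,q,b))
# jaws in top view: print crop
cv2.imwrite('pics/holdt.png',cv2.resize(cv2.cvtColor(I.astype(np.uint8),4)[215:300,190:245],None,fx=7,fy=7,interpolation=3))
E
```

```text
[np.float64(564.0), np.float64(708.0)]
single [ 0.5941 -0.0802 -0.1036] (np.float64(27.517647058823528), np.float64(564.0))
single [ 0.5949 -0.0853 -0.1016] (np.float64(42.482352941176465), np.float64(708.0))
[np.float64(1106.0), np.float64(650.0)]
single [ 0.622   0.0354 -0.0972] (np.float64(581.1725490196078), np.float64(1106.0))
single [ 0.6198  0.0299 -0.0993] (np.float64(41.98039215686275), np.float64(650.0))
(array([ 0.52201645,  0.28329122, -0.07925862]), np.float64(84.67058823529412), np.float64(1938.0))
(array([ 0.52342618,  0.28336976, -0.09236388]), np.float64(67.32941176470588), np.float64(1591.0))
knob [0.40593573 0.29174066 0.03942284]
```

View pics/holdt.png

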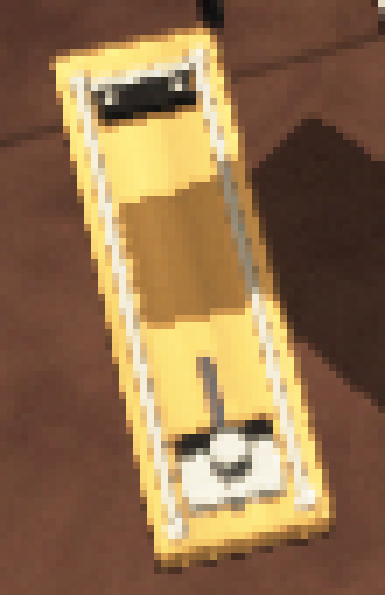

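Emit:
{"fn": "arm_command", "kwargs": {"steps": [{"slide": [0.016,-0.025,0],"rot": [0,0,-0.7],"grip": 1},{"slide": [0.016,-0.025,0],"rot": [0,0,-0.7],"grip": 1},{"slide": [0.016,-0.025,0],"grip": 1},{"slide": [0.016,-0.025,-0.02],"grip": 1},{"slide": [0.016,-0.025,-0.03],"grip": 1},{"slide": [0.016,-0.025,-0.03],"grip": 1},{"slide": [0.013,-0.022,-0.03],"grip": 1},{"slide": [0,0,-0.03],"grip": 1}]}}

```text
schema error: expected keys rot, slide, grip
```

Emit:
{"fn": "arm_command", "kwargs": {"steps": [{"slide": [0,0,-0.02],"grip": 1},{"slide": [0,0,-0.02],"grip": 1},{"slide": [0,0,-0.015],"grip": 1},{"slide": [0,0,-0.01],"grip": 1},{"slide": [0,0,-0.005],"grip": 1},{"slide": [0,0,0],"grip": 1},{"slide": [0,0,0],"grip": 1},{"slide": [0,0,0],"grip": 1}]}}

```text
schema error: expected keys rot, slide, grip
```

Emit:
{"fn": "arm_command", "kwargs": {"steps": [{"slide": [0.016,-0.025,0],"rot": [0,0,-0.7],"grip": 1},{"slide": [0.016,-0.025,0],"rot": [0,0,-0.7],"grip": 1},{"slide": [0.016,-0.025,0],"rot": [0,0,0],"grip": 1},{"slide": [0.016,-0.025,-0.02],"rot": [0,0,0],"grip": 1},{"slide": [0.016,-0.025,-0.03],"rot": [0,0,0],"grip": 1},{"slide": [0.016,-0.025,-0.03],"rot": [0,0,0],"grip": 1},{"slide": [0.013,-0.022,-0.03],"rot": [0,0,0],"grip": 1},{"slide": [0,0,-0.03],"rot": [0,0,0],"grip": 1}]}}

```text
time: 3.5
ee_pos: [0.6195, 0.0307, 0.0815]
eef_rot: [0.05, 0.999, -0.0, 0.0]
ft_force: [-0.1, 0.2, -0.1]
width: 0.0872
grip_force: 0.0
```

Emit:
{"fn": "arm_command", "kwargs": {"steps": [{"slide": [0,0,-0.02],"rot": [0,0,0],"grip": 1},{"slide": [0,0,-0.02],"rot": [0,0,0],"grip": 1},{"slide": [0,0,-0.017],"rot": [0,0,0],"grip": 1},{"slide": [0,0,-0.01],"rot": [0,0,0],"grip": 1},{"slide": [0,0,-0.004],"rot": [0,0,0],"grip": 1},{"slide": [0,0,0],"rot": [0,0,0],"grip": 1},{"slide": [0,0,0],"rot": [0,0,0],"grip": 1},{"slide": [0,0,0],"rot": [0,0,0],"grip": 1}]}}

```text
time: 4.5
ee_pos: [0.6194, 0.0317, 0.0121]
eef_rot: [0.05, 0.999, 0.0, 0.0]
ft_force: [-0.3, 0.1, -0.7]
width: 0.0869
grip_force: 0.0
```

Emit:
{"fn": "arm_command", "kwargs": {"steps": [{"slide": [0,0,0],"rot": [0,0,0],"grip": 0.5},{"slide": [0,0,0],"rot": [0,0,0],"grip": 0.5},{"slide": [0,0,0],"rot": [0,0,0],"grip": 0.5},{"slide": [0,0,0],"rot": [0,0,0],"grip": 0.5},{"slide": [0,0,0],"rot": [0,0,0],"grip": 0.5},{"slide": [0,0,0],"rot": [0,0,0],"grip": 0.5},{"slide": [0,0,0],"rot": [0,0,0],"grip": 0.5},{"slide": [0,0,0],"rot": [0,0,0],"grip": 0.5}], "newtons": 20}}

```text
time: 5.5
ee_pos: [0.619, 0.0316, 0.0115]
eef_rot: [0.05, 0.999, -0.0, -0.0]
ft_force: [-0.9, -0.7, -0.1]
width: 0.0499
grip_force: 20.0
```

Emit:
{"fn": "arm_command", "kwargs": {"steps": [{"slide": [0,0,-0.001],"rot": [0,0,0],"grip": 0.5},{"slide": [0,0,-0.001],"rot": [0,0,0],"grip": 0.5},{"slide": [0,0,0],"rot": [0,0,0],"grip": 0.5},{"slide": [0,0,0],"rot": [0,0,0],"grip": 0.5},{"slide": [0,0,0],"rot": [0,0,0],"grip": 0.5},{"slide": [0,0,0],"rot": [0,0,0],"grip": 0.5},{"slide": [0,0,0],"rot": [0,0,0],"grip": 0.5},{"slide": [0,0,0],"rot": [0,0,0],"grip": 0.5}]}}

```text
time: 6.5
ee_pos: [0.6191, 0.0316, 0.0115]
eef_rot: [0.05, 0.999, 0.0, -0.0]
ft_force: [-9.2, -0.4, 19.6]
width: 0.0499
grip_force: 20.0
```

Emit:
{"fn": "arm_command", "kwargs": {"steps": [{"slide": [0,0,0.0012],"rot": [0,0,0],"grip": 0.5},{"slide": [-0.004,0.0004,0],"rot": [0,0,0],"grip": 0.5},{"slide": [-0.004,0.0004,0],"rot": [0,0,0],"grip": 0.5},{"slide": [-0.004,0.0004,0],"rot": [0,0,0],"grip": 0.5},{"slide": [-0.004,0.0004,0],"rot": [0,0,0],"grip": 0.5},{"slide": [-0.004,0.0004,0],"rot": [0,0,0],"grip": 0.5},{"slide": [-0.004,0.0004,0],"rot": [0,0,0],"grip": 0.5},{"slide": [-0.004,0.0004,0],"rot": [0,0,0],"grip": 0.5}]}}

```text
time: 7.5
ee_pos: [0.5919, 0.0346, 0.0115]
eef_rot: [0.05, 0.999, 0.0, 0.001]
ft_force: [3.7, -0.6, 4.2]
width: 0.0499
grip_force: 20.0
```

Emit:
{"fn": "arm_command", "kwargs": {"steps": [{"slide": [-0.004,0.0004,0],"rot": [0,0,0],"grip": 0.5},{"slide": [-0.004,0.0004,0],"rot": [0,0,0],"grip": 0.5},{"slide": [-0.004,0.0004,0],"rot": [0,0,0],"grip": 0.5},{"slide": [-0.004,0.0004,0],"rot": [0,0,0],"grip": 0.5},{"slide": [-0.004,0.0004,0],"rot": [0,0,0],"grip": 0.5},{"slide": [-0.004,0.0004,0],"rot": [0,0,0],"grip": 0.5},{"slide": [-0.004,0.0004,0],"rot": [0,0,0],"grip": 0.5},{"slide": [-0.004,0.0004,0],"rot": [0,0,0],"grip": 0.5}]}}

```text
time: 8.5
ee_pos: [0.56, 0.0378, 0.0115]
eef_rot: [0.05, 0.999, 0.0, 0.001]
ft_force: [3.6, -0.5, 5.4]
width: 0.0496
grip_force: 20.0
```

Emit:
{"fn": "arm_command", "kwargs": {"steps": [{"slide": [-0.001,0,0],"rot": [0,0,0],"grip": 0.5},{"slide": [0,0,0],"rot": [0,0,0],"grip": 1},{"slide": [0,0,0],"rot": [0,0,0],"grip": 1},{"slide": [0,0,0],"rot": [0,0,0],"grip": 1},{"slide": [0,0,0],"rot": [0,0,0],"grip": 1},{"slide": [0,0,0.01],"rot": [0,0,0],"grip": 1},{"slide": [0,0,0.03],"rot": [0,0,0],"grip": 1},{"slide": [0,0,0.03],"rot": [0,0,0],"grip": 1}]}}

```text
time: 9.5
ee_pos: [0.558, 0.0376, 0.0821]
eef_rot: [0.05, 0.999, 0.0, -0.0]
ft_force: [-0.1, -0.2, -0.5]
width: 0.087
grip_force: 0.0
```

Emit:
{"fn": "arm_command", "kwargs": {"steps": [{"slide": [0.009,-0.03,0],"rot": [0,0,0],"grip": 1},{"slide": [0.009,-0.03,0],"rot": [0,0,0],"grip": 1},{"slide": [0.009,-0.03,0],"rot": [0,0,0],"grip": 1},{"slide": [0.0095,-0.0306,0],"rot": [0,0,0],"grip": 1},{"slide": [0,0,-0.02],"rot": [0,0,0],"grip": 1},{"slide": [0,0,-0.02],"rot": [0,0,0],"grip": 1},{"slide": [0,0,-0.02],"rot": [0,0,0],"grip": 1},{"slide": [0,0,-0.01],"rot": [0,0,0],"grip": 1}]}}

```text
time: 10.5
ee_pos: [0.5936, -0.082, 0.0089]
eef_rot: [0.049, 0.999, 0.0, -0.001]
ft_force: [-0.2, -0.4, 0.1]
width: 0.0872
grip_force: 0.0
```

Emit:
{"fn": "arm_command", "kwargs": {"steps": [{"slide": [0,0,0],"rot": [0,0,0],"grip": 0.5},{"slide": [0,0,0],"rot": [0,0,0],"grip": 0.5},{"slide": [0,0,0],"rot": [0,0,0],"grip": 0.5},{"slide": [0,0,0],"rot": [0,0,0],"grip": 0.5},{"slide": [0,0,0],"rot": [0,0,0],"grip": 0.5},{"slide": [0,0,0],"rot": [0,0,0],"grip": 0.5},{"slide": [0,0,-0.0008],"rot": [0,0,0],"grip": 0.5},{"slide": [0,0,0],"rot": [0,0,0],"grip": 0.5}], "newtons": 20}}

```text
time: 11.5
ee_pos: [0.5948, -0.0834, 0.0111]
eef_rot: [0.05, 0.999, 0.0, 0.0]
ft_force: [-5.1, -1.5, 13.3]
width: 0.0496
grip_force: 20.0
```

Emit:
{"fn": "arm_command", "kwargs": {"steps": [{"slide": [0,0,0.0007],"rot": [0,0,0],"grip": 0.5},{"slide": [-0.004,0.0004,0],"rot": [0,0,0],"grip": 0.5},{"slide": [-0.004,0.0004,0],"rot": [0,0,0],"grip": 0.5},{"slide": [-0.004,0.0004,0],"rot": [0,0,0],"grip": 0.5},{"slide": [-0.004,0.0004,0],"rot": [0,0,0],"grip": 0.5},{"slide": [-0.004,0.0004,0],"rot": [0,0,0],"grip": 0.5},{"slide": [-0.004,0.0004,0],"rot": [0,0,0],"grip": 0.5},{"slide": [-0.004,0.0004,0],"rot": [0,0,0],"grip": 0.5}]}}

```text
time: 12.5
ee_pos: [0.5672, -0.0797, 0.0111]
eef_rot: [0.05, 0.999, 0.0, 0.001]
ft_force: [5.4, -0.6, 2.8]
width: 0.0501
grip_force: 20.0
```

Emit:
{"fn": "arm_command", "kwargs": {"steps": [{"slide": [-0.004,0.0004,0],"rot": [0,0,0],"grip": 0.5},{"slide": [-0.004,0.0004,0],"rot": [0,0,0],"grip": 0.5},{"slide": [-0.004,0.0004,0],"rot": [0,0,0],"grip": 0.5},{"slide": [-0.004,0.0004,0],"rot": [0,0,0],"grip": 0.5},{"slide": [-0.004,0.0004,0],"rot": [0,0,0],"grip": 0.5},{"slide": [-0.004,0.0004,0],"rot": [0,0,0],"grip": 0.5},{"slide": [-0.004,0.0004,0],"rot": [0,0,0],"grip": 0.5},{"slide": [-0.004,0.0004,0],"rot": [0,0,0],"grip": 0.5}]}}

```text
time: 13.5
ee_pos: [0.5353, -0.0765, 0.0112]
eef_rot: [0.05, 0.999, 0.0, 0.001]
ft_force: [5.2, -0.5, 3.8]
width: 0.0497
grip_force: 20.0
```

Emit:
{"fn": "arm_command", "kwargs": {"steps": [{"slide": [-0.001,0,0],"rot": [0,0,0],"grip": 0.5},{"slide": [0,0,0],"rot": [0,0,0],"grip": 1},{"slide": [0,0,0],"rot": [0,0,0],"grip": 1},{"slide": [0,0,0],"rot": [0,0,0],"grip": 1},{"slide": [0,0,0],"rot": [0,0,0],"grip": 1},{"slide": [0,0,0.01],"rot": [0,0,0],"grip": 1},{"slide": [0,0,0.03],"rot": [0,0,0],"grip": 1},{"slide": [0,0,0.03],"rot": [0,0,0],"grip": 1}]}}

```text
time: 14.5
ee_pos: [0.5335, -0.077, 0.0821]
eef_rot: [0.05, 0.999, -0.0, -0.0]
ft_force: [1.3, 0.8, -1.0]
width: 0.0868
grip_force: 0.0
```

Emit:
{"fn": "arm_command", "kwargs": {"steps": [{"slide": [0.015,-0.03,0],"rot": [0,0,0],"grip": 1},{"slide": [0.015,-0.03,0],"rot": [0,0,0],"grip": 1},{"slide": [0.015,-0.03,0],"rot": [0,0,0],"grip": 1},{"slide": [0.0155,-0.029,0],"rot": [0,0,0],"grip": 1},{"slide": [0,0,-0.02],"rot": [0,0,0],"grip": 1},{"slide": [0,0,-0.02],"rot": [0,0,0],"grip": 1},{"slide": [0,0,-0.02],"rot": [0,0,0],"grip": 1},{"slide": [0,0,-0.01],"rot": [0,0,0],"grip": 1}]}}

```text
time: 15.5
ee_pos: [0.5931, -0.1948, 0.0088]
eef_rot: [0.049, 0.999, 0.0, -0.001]
ft_force: [-0.4, 0.1, 0.3]
width: 0.0871
grip_force: 0.0
```

Emit:
{"fn": "arm_command", "kwargs": {"steps": [{"slide": [0,0,0],"rot": [0,0,0],"grip": 0.5},{"slide": [0,0,0],"rot": [0,0,0],"grip": 0.5},{"slide": [0,0,0],"rot": [0,0,0],"grip": 0.5},{"slide": [0,0,0],"rot": [0,0,0],"grip": 0.5},{"slide": [0,0,0],"rot": [0,0,0],"grip": 0.5},{"slide": [0,0,0],"rot": [0,0,0],"grip": 0.5},{"slide": [0,0,-0.0008],"rot": [0,0,0],"grip": 0.5},{"slide": [0,0,0],"rot": [0,0,0],"grip": 0.5}], "newtons": 20}}

```text
time: 16.5
ee_pos: [0.5943, -0.196, 0.011]
eef_rot: [0.05, 0.999, 0.0, 0.0]
ft_force: [-4.3, 1.5, 11.9]
width: 0.0498
grip_force: 20.0
```

Emit:
{"fn": "arm_command", "kwargs": {"steps": [{"slide": [0,0,0.0005],"rot": [0,0,0],"grip": 0.5},{"slide": [-0.004,0.0004,0],"rot": [0,0,0],"grip": 0.5},{"slide": [-0.004,0.0004,0],"rot": [0,0,0],"grip": 0.5},{"slide": [-0.004,0.0004,0],"rot": [0,0,0],"grip": 0.5},{"slide": [-0.004,0.0004,0],"rot": [0,0,0],"grip": 0.5},{"slide": [-0.004,0.0004,0],"rot": [0,0,0],"grip": 0.5},{"slide": [-0.004,0.0004,0],"rot": [0,0,0],"grip": 0.5},{"slide": [-0.004,0.0004,0],"rot": [0,0,0],"grip": 0.5}]}}

```text
time: 17.5
ee_pos: [0.5667, -0.1932, 0.011]
eef_rot: [0.05, 0.999, -0.0, 0.001]
ft_force: [4.2, -0.0, 4.8]
width: 0.0496
grip_force: 20.0
```

Emit:
{"fn": "arm_command", "kwargs": {"steps": [{"slide": [-0.004,0.0004,0],"rot": [0,0,0],"grip": 0.5},{"slide": [-0.004,0.0004,0],"rot": [0,0,0],"grip": 0.5},{"slide": [-0.004,0.0004,0],"rot": [0,0,0],"grip": 0.5},{"slide": [-0.004,0.0004,0],"rot": [0,0,0],"grip": 0.5},{"slide": [-0.004,0.0004,0],"rot": [0,0,0],"grip": 0.5},{"slide": [-0.004,0.0004,0],"rot": [0,0,0],"grip": 0.5},{"slide": [-0.004,0.0004,0],"rot": [0,0,0],"grip": 0.5},{"slide": [-0.004,0.0004,0],"rot": [0,0,0],"grip": 0.5}]}}

```text
time: 18.5
ee_pos: [0.5347, -0.19, 0.011]
eef_rot: [0.05, 0.999, -0.0, 0.001]
ft_force: [3.7, 0.4, 4.2]
width: 0.0495
grip_force: 20.0
```

Emit:
{"fn": "arm_command", "kwargs": {"steps": [{"slide": [-0.001,0,0],"rot": [0,0,0],"grip": 0.5},{"slide": [0,0,0],"rot": [0,0,0],"grip": 1},{"slide": [0,0,0],"rot": [0,0,0],"grip": 1},{"slide": [0,0,0],"rot": [0,0,0],"grip": 1},{"slide": [0,0,0],"rot": [0,0,0],"grip": 1},{"slide": [0,0,0.01],"rot": [0,0,0],"grip": 1},{"slide": [0,0,0.03],"rot": [0,0,0],"grip": 1},{"slide": [0,0,0.03],"rot": [0,0,0],"grip": 1}]}}

```text
time: 19.5
ee_pos: [0.533, -0.19, 0.0817]
eef_rot: [0.05, 0.999, -0.0, -0.0]
ft_force: [1.0, 0.4, 0.4]
width: 0.0868
grip_force: 0.0
```

```bash
cat >> h.py <<'E'
from scipy.ndimage import map_coordinates
def rods(p,hx,hy,yaw,verbose=0):
    I=np.array(p['pixels']).astype(float);W=I[...,2]  # blue: rods bright, wood low
    c,s=np.cos(yaw),np.sin(yaw);res={}
    for sg in(-1,1):
        pts=[]
        for lx in np.arange(-.09,.091,.006):
            ly=sg*.03+np.arange(-.009,.0091,.0005)
            uv=np.array([proj(p,[hx+c*lx-s*l,hy+s*lx+c*l,.024]) for l in ly])
            w=map_coordinates(W,[uv[:,1],uv[:,0]],order=1)
            g=w-np.percentile(w,45);g[g<0]=0
            if g.max()<25: continue
            g=np.where(g>.4*g.max(),g,0);pts.append((lx,(g*ly).sum()/g.sum()))
        a=np.array(pts);m=np.abs(a[:,1]-np.median(a[:,1]))<.006;a=a[m]
        k=np.polyfit(a[:,0],a[:,1],1);r=a[:,1]-np.polyval(k,a[:,0])
        res[sg]=(k,r.std(),len(a))
    off=(res[1][0][1]+res[-1][0][1])/2; dy=(res[1][0][0]+res[-1][0][0])/2
    return off,dy,res[1][0][1]-res[-1][0][1],[(round(v[0][0],4),round(v[1],5),v[2]) for v in res.values()]
E
python3 - <<'E'
from h import *
q=shot('side','side2');p=shot('top','top2')
for c in(q,p):
    h=[.5227,.2834,-.09]
    for _ in range(3):
        r=rods(c,*h);h[2]+=r[1];h[0]-=np.sin(h[2])*r[0];h[1]+=np.cos(h[2])*r[0]
    print(np.round(h,4),r)
print([np.round(x,4) for x in stones(q)])
for k in('clamp_knob','clamp'):print([(d['bbox'],d['conf']) for d in eyes.look_for(k,q)[:2]])
cv2.imwrite('pics/s2.png',cv2.resize(cv2.imread('pics/side2.png')[135:310,120:440],None,fx=2.4,fy=2.4,interpolation=3))
E
```

```text
[ 0.5222  0.2784 -0.0919] (np.float64(-4.166446840651178e-06), np.float64(-5.156845709126457e-05), np.float64(0.05947340269671537), [(np.float64(-0.0014), np.float64(0.0003), 16), (np.float64(0.0013), np.float64(0.00029), 31)])
[ 0.5227  0.2831 -0.0891] (np.float64(-3.716648131087824e-06), np.float64(2.0532267922268002e-05), np.float64(0.060093630175725686), [(np.float64(-0.001), np.float64(0.00035), 31), (np.float64(0.0011), np.float64(0.00033), 31)])
stone [ 0.5369 -0.1882 -0.0978] 396.8 1216.0 0.9
stone [ 0.5358 -0.0816 -0.0753] 348.3 969.0 0.88
stone [ 0.5602  0.0354 -0.0742] 109.5 602.0 0.82
[array([ 0.5369, -0.1882, -0.0978]), array([ 0.5358, -0.0816, -0.0753]), array([ 0.5602,  0.0354, -0.0742])]
[([180.6, 203.5, 196.8, 211.5], 0.63)]
[]
```

View pics/s2.png

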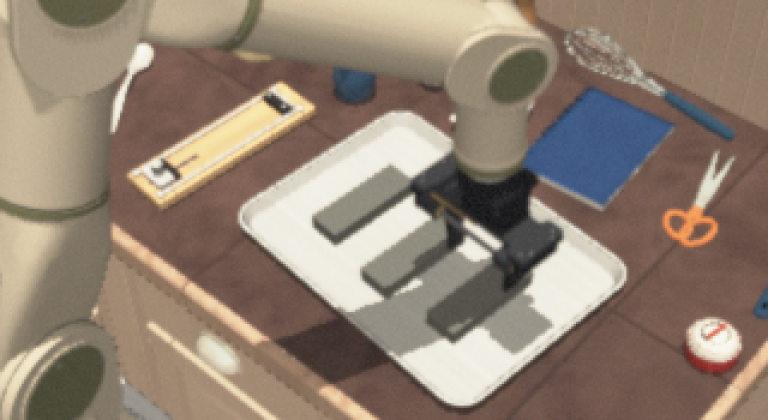

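Emit:
{"fn": "arm_command", "kwargs": {"steps": [{"slide": [0.001,0.03,0],"rot": [0,0,0],"grip": 1},{"slide": [0,0.03,0],"rot": [0,0,0],"grip": 1},{"slide": [0,0.03,0],"rot": [0,0,0],"grip": 1},{"slide": [0,0.023,0],"rot": [0,0,0],"grip": 1},{"slide": [0,0,-0.02],"rot": [0,0,0],"grip": 1},{"slide": [0,0,-0.02],"rot": [0,0,0],"grip": 1},{"slide": [0,0,-0.02],"rot": [0,0,0],"grip": 1},{"slide": [0,0,-0.0095],"rot": [0,0,0],"grip": 1}]}}

```text
time: 20.75
ee_pos: [0.5328, -0.0769, 0.0091]
eef_rot: [0.05, 0.999, -0.0, -0.001]
ft_force: [0.6, -0.2, 0.1]
width: 0.0871
grip_force: 0.0
```

Emit:
{"fn": "arm_command", "kwargs": {"steps": [{"slide": [0,0,0],"rot": [0,0,0],"grip": 0.5},{"slide": [0,0,0],"rot": [0,0,0],"grip": 0.5},{"slide": [0,0,0],"rot": [0,0,0],"grip": 0.5},{"slide": [0,0,0],"rot": [0,0,0],"grip": 0.5},{"slide": [0,0,0],"rot": [0,0,0],"grip": 0.5},{"slide": [0,0,0],"rot": [0,0,0],"grip": 0.5},{"slide": [0,0,0],"rot": [0,0,0],"grip": 0.5},{"slide": [0,0,0],"rot": [0,0,0],"grip": 0.5}], "newtons": 25}}

```text
time: 21.75
ee_pos: [0.5343, -0.0768, 0.0112]
eef_rot: [0.05, 0.999, 0.0, 0.0]
ft_force: [-2.0, 1.7, 4.8]
width: 0.0496
grip_force: 25.0
```

Emit:
{"fn": "arm_command", "kwargs": {"steps": [{"slide": [0,0,0.005],"rot": [0,0,0],"grip": 0.5},{"slide": [0,0,0.01],"rot": [0,0,0],"grip": 0.5},{"slide": [0,0,0.02],"rot": [0,0,0],"grip": 0.5},{"slide": [0,0,0.02],"rot": [0,0,0],"grip": 0.5},{"slide": [0,0,0.015],"rot": [0,0,0],"grip": 0.5},{"slide": [0,0,0],"rot": [0,0,0],"grip": 0.5},{"slide": [0,0,0],"rot": [0,0,0],"grip": 0.5},{"slide": [0,0,0],"rot": [0,0,0],"grip": 0.5}]}}

```text
time: 22.75
ee_pos: [0.5334, -0.0769, 0.08]
eef_rot: [0.05, 0.999, -0.0, -0.001]
ft_force: [0.7, 0.2, -4.1]
width: 0.0499
grip_force: 25.0
```

Emit:
{"fn": "arm_command", "kwargs": {"steps": [{"slide": [0,0.025,0.005],"rot": [0,0,0],"grip": 0.5},{"slide": [0,0.045,0.005],"rot": [0,0,0],"grip": 0.5},{"slide": [0,0.055,0],"rot": [0,0,0],"grip": 0.5},{"slide": [0,0.055,0],"rot": [0,0,0.55],"grip": 0.5},{"slide": [0,0.055,0],"rot": [0,0,0],"grip": 0.5},{"slide": [0,0.055,0],"rot": [0,0,0],"grip": 0.5},{"slide": [0,0.045,0],"rot": [0,0,0],"grip": 0.5},{"slide": [-0.001,0.021,0],"rot": [0,0,0],"grip": 0.5}]}}

```text
time: 23.75
ee_pos: [0.5319, 0.2822, 0.0899]
eef_rot: [0.043, 0.999, 0.0, -0.001]
ft_force: [1.6, -0.7, -5.6]
width: 0.0498
grip_force: 25.0
```

Emit:
{"fn": "arm_command", "kwargs": {"steps": [{"slide": [0,0,-0.015],"rot": [0,0,0],"grip": 0.5},{"slide": [0,0,-0.015],"rot": [0,0,0],"grip": 0.5},{"slide": [0,0,-0.01],"rot": [0,0,0],"grip": 0.5},{"slide": [0,0,0],"rot": [0,0,0],"grip": 0.5},{"slide": [0,0,0],"rot": [0,0,0],"grip": 0.5},{"slide": [0,0,0],"rot": [0,0,0],"grip": 0.5},{"slide": [0,0,0],"rot": [0,0,0],"grip": 0.5},{"slide": [0,0,0],"rot": [0,0,0],"grip": 0.5}]}}

```text
time: 24.75
ee_pos: [0.5331, 0.2792, 0.0511]
eef_rot: [0.045, 0.999, 0.0, 0.0]
ft_force: [-0.2, -0.7, -5.5]
width: 0.0498
grip_force: 25.0
```

```bash
python3 - <<'E'
from h import *
q=shot('side','side3');p=shot('top','top3')
for k in('stone_1',):
  for c in(q,p):print([(np.round(d['bbox']).tolist(),round(d['conf'],2)) for d in eyes.look_for(k,c)[:4]])
s=sensors.read_state();print(s['ee_pos'],s['eef_rot'])
a=cv2.resize(cv2.imread('pics/side3.png')[150:235,155:265],(550,425),interpolation=3);b=cv2.resize(cv2.imread('pics/top3.png')[205:305,180:230+20],(298,425),interpolation=3)
cv2.imwrite('pics/c3.png',np.hstack([a,b[:,:250]]))
E
```

```text
[([252.0, 206.0, 292.0, 241.0], 0.89), ([190.0, 179.0, 218.0, 200.0], 0.66), ([299.0, 238.0, 344.0, 275.0], 0.65)]
[([205.0, 235.0, 226.0, 269.0], 0.87), ([268.0, 207.0, 290.0, 248.0], 0.79)]
[0.53302531 0.27912082 0.05090268] [4.50686878e-02 9.98983888e-01 6.76985004e-05 4.73793349e-06]
```

View pics/c3.png

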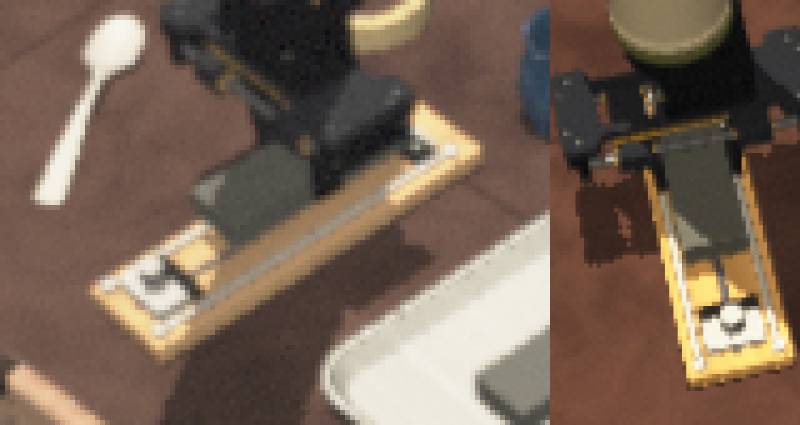

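Emit:
{"fn": "arm_command", "kwargs": {"steps": [{"slide": [0,0,-0.005],"rot": [0,0,0],"grip": 0.5},{"slide": [0,0,-0.005],"rot": [0,0,0],"grip": 0.5},{"slide": [0,0,-0.004],"rot": [0,0,0],"grip": 0.5},{"slide": [0,0,-0.003],"rot": [0,0,0],"grip": 0.5},{"slide": [0,0,-0.0015],"rot": [0,0,0],"grip": 0.5},{"slide": [0,0,-0.001],"rot": [0,0,0],"grip": 0.5},{"slide": [0,0,0],"rot": [0,0,0],"grip": 0.5},{"slide": [0,0,0],"rot": [0,0,0],"grip": 0.5}]}}

```text
time: 25.95
ee_pos: [0.5331, 0.2791, 0.0315]
eef_rot: [0.045, 0.999, 0.0, 0.0]
ft_force: [1.0, -0.2, -5.6]
width: 0.0498
grip_force: 25.0
```

Emit:
{"fn": "arm_command", "kwargs": {"steps": [{"slide": [0,0,-0.001],"rot": [0,0,0],"grip": 0.5},{"slide": [0,0,-0.001],"rot": [0,0,0],"grip": 0.5},{"slide": [0,0,-0.0007],"rot": [0,0,0],"grip": 0.5},{"slide": [0,0,-0.0003],"rot": [0,0,0],"grip": 0.5},{"slide": [0,0,0],"rot": [0,0,0],"grip": 0.5},{"slide": [0,0,0],"rot": [0,0,0],"grip": 0.5},{"slide": [0,0,0],"rot": [0,0,0],"grip": 0.5},{"slide": [0,0,0],"rot": [0,0,0],"grip": 0.5}]}}

```text
time: 26.95
ee_pos: [0.5331, 0.2791, 0.0284]
eef_rot: [0.045, 0.999, 0.0, 0.0]
ft_force: [-0.7, 0.8, -3.5]
width: 0.05
grip_force: 25.0
```

Emit:
{"fn": "arm_command", "kwargs": {"steps": [{"slide": [0,0,-0.0003],"rot": [0,0,0],"grip": 0.5},{"slide": [0,0,0],"rot": [0,0,0],"grip": 1},{"slide": [0,0,0],"rot": [0,0,0],"grip": 1},{"slide": [0,0,0],"rot": [0,0,0],"grip": 1},{"slide": [0,0,0.005],"rot": [0,0,0],"grip": 1},{"slide": [0,0,0.02],"rot": [0,0,0],"grip": 1},{"slide": [0,0,0.04],"rot": [0,0,0],"grip": 1},{"slide": [0,0,0.04],"rot": [0,0,0],"grip": 1}]}}

```text
time: 27.95
ee_pos: [0.5332, 0.279, 0.1358]
eef_rot: [0.045, 0.999, 0.0, 0.0]
ft_force: [-0.2, 0.6, -0.5]
width: 0.0868
grip_force: 0.0
```

```bash
python3 - <<'E'
from h import *
q=shot('side','side4');p=shot('top','top4')
for k in('stone_1','clamp_knob'):
  for c in(q,p):print(k,[(np.round(d['bbox'],1).tolist(),round(d['conf'],2)) for d in eyes.look_for(k,c)[:4]])
a=cv2.resize(cv2.imread('pics/side4.png')[160:230,165:260],(570,420),interpolation=3);b=cv2.resize(cv2.imread('pics/top4.png')[215:300,190:245],(272,420),interpolation=3)
cv2.imwrite('pics/c4.png',np.hstack([a,b])[:,:800])
E
```

```text
stone_1 [([194.7, 177.4, 236.1, 200.6], 0.69), ([299.0, 239.8, 343.8, 276.4], 0.61), ([252.0, 207.2, 292.2, 235.8], 0.56)]
stone_1 [([265.6, 206.7, 292.8, 246.3], 0.94), ([201.6, 227.4, 226.5, 270.0], 0.91)]
clamp_knob [([179.0, 201.9, 195.7, 211.4], 0.54), ([176.0, 171.7, 252.3, 221.7], 0.45)]
clamp_knob [([216.0, 275.3, 233.4, 287.9], 0.7)]
```

View pics/c4.png

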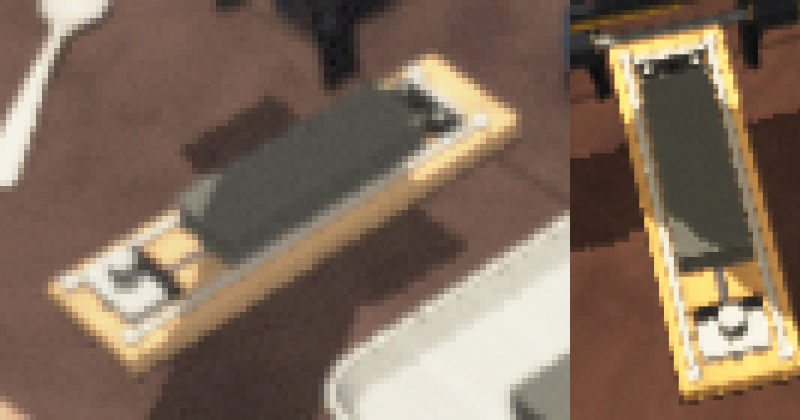

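Emit:
{"fn": "arm_command", "kwargs": {"steps": [{"slide": [-0.032,0.003,0],"rot": [0,0,0],"grip": 1},{"slide": [-0.032,0.003,0],"rot": [0,0,0],"grip": 1},{"slide": [-0.032,0.003,0],"rot": [0,0,0],"grip": 1},{"slide": [-0.031,0.0025,0],"rot": [0,0,0],"grip": 1},{"slide": [0,0,-0.03],"rot": [0,0,0],"grip": 1},{"slide": [0,0,-0.03],"rot": [0,0,0],"grip": 1},{"slide": [0,0,-0.025],"rot": [0,0,0],"grip": 1},{"slide": [0,0,-0.0125],"rot": [0,0,0],"grip": 1}]}}

```text
time: 29.25
ee_pos: [0.405, 0.2897, 0.0338]
eef_rot: [0.045, 0.999, -0.001, -0.001]
ft_force: [-0.3, 0.0, 0.0]
width: 0.087
grip_force: 0.0
```

Emit:
{"fn": "arm_command", "kwargs": {"steps": [{"slide": [0,0,0],"rot": [0,0,0],"grip": 0.1},{"slide": [0,0,0],"rot": [0,0,0],"grip": 0.1},{"slide": [0,0,0],"rot": [0,0,0],"grip": 0.1},{"slide": [0,0,0],"rot": [0,0,0],"grip": 0.1},{"slide": [0,0,0],"rot": [0,0,0],"grip": 0.1},{"slide": [0,0,0],"rot": [0,0,0],"grip": 0.1},{"slide": [0,0,0],"rot": [0,0,0],"grip": 0.1},{"slide": [0,0,0],"rot": [0,0,0],"grip": 0.1}], "newtons": 25}}

```text
time: 30.25
ee_pos: [0.406, 0.2903, 0.0356]
eef_rot: [0.045, 0.999, -0.0, -0.0]
ft_force: [-0.1, -1.1, 3.0]
width: 0.0161
grip_force: 25.0
```

Emit:
{"fn": "arm_command", "kwargs": {"steps": [{"slide": [0.002,-0.0002,0],"rot": [0,0,0],"grip": 0.1},{"slide": [0.004,-0.0003,0],"rot": [0,0,0],"grip": 0.1},{"slide": [0.004,-0.0004,0],"rot": [0,0,0],"grip": 0.1},{"slide": [0.004,-0.0004,0],"rot": [0,0,0],"grip": 0.1},{"slide": [0.004,-0.0004,0],"rot": [0,0,0],"grip": 0.1},{"slide": [0.004,-0.0004,0],"rot": [0,0,0],"grip": 0.1},{"slide": [0.004,-0.0003,0],"rot": [0,0,0],"grip": 0.1},{"slide": [0.003,-0.0003,0],"rot": [0,0,0],"grip": 0.1}]}}

```text
time: 31.25
ee_pos: [0.4353, 0.2877, 0.0355]
eef_rot: [0.045, 0.999, -0.0, -0.0]
ft_force: [-3.7, -3.1, 3.4]
width: 0.0162
grip_force: 25.0
```

Emit:
{"fn": "arm_command", "kwargs": {"steps": [{"slide": [0.001,0,0],"rot": [0,0,0],"grip": 0.1},{"slide": [0.001,0,0],"rot": [0,0,0],"grip": 0.1},{"slide": [0.001,-0.0001,0],"rot": [0,0,0],"grip": 0.1},{"slide": [0.001,-0.0001,0],"rot": [0,0,0],"grip": 0.1},{"slide": [0.001,-0.0001,0],"rot": [0,0,0],"grip": 0.1},{"slide": [0.001,-0.0001,0],"rot": [0,0,0],"grip": 0.1},{"slide": [0.001,-0.0001,0],"rot": [0,0,0],"grip": 0.1},{"slide": [0,0,0],"rot": [0,0,0],"grip": 0.1}]}}

```text
time: 32.25
ee_pos: [0.4411, 0.2872, 0.0355]
eef_rot: [0.045, 0.999, -0.0, -0.001]
ft_force: [-7.4, -3.8, 7.8]
width: 0.0162
grip_force: 25.0
```

Emit:
{"fn": "arm_command", "kwargs": {"steps": [{"slide": [0.0005,0,0],"rot": [0,0,0],"grip": 0.1},{"slide": [0.0005,0,0],"rot": [0,0,0],"grip": 0.1},{"slide": [0.0005,-0.0001,0],"rot": [0,0,0],"grip": 0.1},{"slide": [0.0005,0,0],"rot": [0,0,0],"grip": 0.1},{"slide": [0.0005,-0.0001,0],"rot": [0,0,0],"grip": 0.1},{"slide": [0.0005,0,0],"rot": [0,0,0],"grip": 0.1},{"slide": [0.0005,-0.0001,0],"rot": [0,0,0],"grip": 0.1},{"slide": [0,0,0],"rot": [0,0,0],"grip": 0.1}]}}

```text
time: 33.25
ee_pos: [0.4436, 0.287, 0.0354]
eef_rot: [0.045, 0.999, -0.001, -0.002]
ft_force: [-12.1, -4.7, 11.5]
width: 0.0162
grip_force: 25.0
```

Emit:
{"fn": "arm_command", "kwargs": {"steps": [{"slide": [0.0004,0,0],"rot": [0,0,0],"grip": 0.1},{"slide": [0.0004,0,0],"rot": [0,0,0],"grip": 0.1},{"slide": [0.0004,0,0],"rot": [0,0,0],"grip": 0.1},{"slide": [0.0004,0,0],"rot": [0,0,0],"grip": 0.1},{"slide": [0.0004,0,0],"rot": [0,0,0],"grip": 0.1},{"slide": [0,0,0],"rot": [0,0,0],"grip": 0.1},{"slide": [0,0,0],"rot": [0,0,0],"grip": 0.1},{"slide": [0,0,0],"rot": [0,0,0],"grip": 0.1}]}}

```text
time: 34.25
ee_pos: [0.4437, 0.287, 0.0354]
eef_rot: [0.044, 0.999, -0.001, -0.003]
ft_force: [-20.3, -6.5, 19.1]
width: 0.016
grip_force: 25.0
```

Emit:
{"fn": "arm_command", "kwargs": {"steps": [{"slide": [-0.0006,0,0],"rot": [0,0,0],"grip": 0.1},{"slide": [-0.0004,0,0],"rot": [0,0,0],"grip": 0.1},{"slide": [0,0,0],"rot": [0,0,0],"grip": 1},{"slide": [0,0,0],"rot": [0,0,0],"grip": 1},{"slide": [0,0,0],"rot": [0,0,0],"grip": 1},{"slide": [0,0,0.02],"rot": [0,0,0],"grip": 1},{"slide": [0,0,0.04],"rot": [0,0,0],"grip": 1},{"slide": [0,0,0.05],"rot": [0,0,0],"grip": 1}]}}

```text
time: 35.25
ee_pos: [0.4463, 0.2868, 0.1461]
eef_rot: [0.045, 0.999, -0.0, -0.0]
ft_force: [0.3, 1.5, 0.2]
width: 0.0681
grip_force: 0.0
```

Emit:
{"fn": "arm_command", "kwargs": {"steps": [{"slide": [0,0,0.04],"rot": [0,0,0],"grip": 1},{"slide": [-0.01,0.04,0.01],"rot": [0,0,0],"grip": 1},{"slide": [-0.01,0.04,0.01],"rot": [0,0,0],"grip": 1},{"slide": [-0.01,0.04,0],"rot": [0,0,0],"grip": 1},{"slide": [-0.01,0.04,0],"rot": [0,0,0],"grip": 1},{"slide": [0,0,0],"rot": [0,0,0],"grip": 1},{"slide": [0,0,0],"rot": [0,0,0],"grip": 1},{"slide": [0,0,0],"rot": [0,0,0],"grip": 1}]}}

```text
time: 36.25
ee_pos: [0.4074, 0.446, 0.2057]
eef_rot: [0.046, 0.999, 0.0, 0.0]
ft_force: [-0.1, -0.2, -0.4]
width: 0.087
grip_force: 0.0
```

```bash
python3 - <<'E'
from h import *
q=shot('side','side5');p=shot('top','top5')
a=cv2.resize(cv2.imread('pics/side5.png')[135:290,130:350],(568,400),interpolation=3);b=cv2.resize(cv2.imread('pics/top5.png')[215:300,190:239],(231,400),interpolation=3)
cv2.imwrite('pics/c5.png',np.hstack([a,b]))
E
```

```text
(no output)
```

View pics/c5.png

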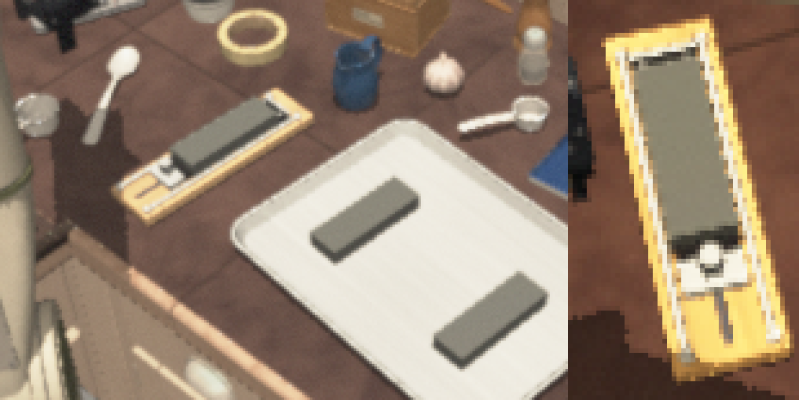

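The picture shows the stone flat between the rods, touching both jaws (right panel, about (685,50) to (705,235)). The two fine stones are in the pan, and the jug, spoon and cup look undisturbed.

```bash
python3 -c "
from bench import order
print(order.close_job())"
```

```text
the job is handed in; nothing more can be done
None
```

The job is handed in at about 36 s: the middle stone dragged hardest (pull/load about 0.7, the other two lower), so I judged it the coarse one; it now lies flat in the holder, nipped end to end, and the two fine stones are still in the pan.

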